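# Jack up a bench grinder's hinged plate and hold it for a load reading

## Task

Get the load readout ready by pressing its three keys fully in, one at a time, starting with the key next to the display and going on outwards to the far one. Then set the lever jack flat on the bench with its saddle centred under the marked lift point of the grinder's hinged plate, pump the handle through a full stroke - fully down, then let it come all the way back up - and push it fully down again and finish while still holding it down, so that the jack alone keeps the plate raised. Leave the other things on the bench where they are.

Things in the scene. Friction and masses are not known exactly. Their poses are not given: they have to be found in the camera images.
- key1_top (a point): first key: centre of the top of the round white spring key next to the dark display, on the fixed grey readout box (180 x 85 mm, 40 mm high). Three equal keys, 22 mm across in black housings 38 mm across, stand in a row 40 mm apart along the box, tops 58 mm above the bench, travel 6 mm straight down, about 5 N
- key2_top (a point): second key: centre of the top of the middle key
- key3_top (a point): third key: centre of the top of the key farthest from the display
- key1 (a joint): travel of the first key, 0 out to 0.006 m fully in; springs back
- key2 (a joint): the same for the second key
- key3 (a joint): the same for the third key
- lift_point (a point): marked lift point: spot on the underside of a steel tab (50 mm wide, 8 mm thick) for the saddle, 68 mm above the bench; a round dark bolt head, 18 mm across, is right above it on the tab. It lies 22 mm from the tab's free end, 38 mm in front of the grinder's plate; the bench below is clear to 47 mm behind it. x is level, from the tab's free end in towards the grinder; z up
- plate (a joint): angle of the grinder's hinged plate, 0 lying on its stand, growing as the front is raised (rad). The hinge runs along the plate's back edge, 0.268 m behind the lift point; raising the tab takes 10 to 20 N there
- stand: the grinder's fixed stand, 225 mm deep and 200 mm wide, with the hinged plate and a bench grinder on it, about 0.23 m high in all; origin on the bench below its middle, x from the front (the tab) to the back; the lift point is at x = -0.148, y = 0 in this frame
- jack_grip (a point): loose lever jack, 0.85 kg: grip point on the axis of its upright aluminium block (34 mm across y, 36 mm along x, top 83 mm up), 58 mm above the jack's underside; grasp across y. x runs level from the handle end to the saddle, z up. Base plate 70 mm wide, 8 mm thick, from x = -167 to +108 mm; saddle axis at x = +85 mm; handle pivot at x = -22 mm, 42 mm above the bench
- jack: the whole lever jack; origin on its underside, 20 mm from the grip point towards the handle (grip point at x = +0.020, z = 0.058), same axes. Slid or carried low, the saddle passes under the tab with 10 mm to spare
- saddle (a point): centre of the top of the jack's round steel saddle, 34 mm across; 58 mm above the bench with the handle up, and rises as the handle goes down (57 mm per rad, 24 mm in all)
- handle_pad (a point): centre of the top of the black rubber pad (44 x 40 mm, 12 mm thick) at the pump handle's end, the place to push. The pad's middle is 130 mm from the pivot, its top 6 mm above that line, which slopes 0.5 rad above level with the handle up and 0.08 fully down. The pad sinks from about 110 to 58 mm above the bench and swings about 18 mm outwards, away from the saddle
- jack_handle (a joint): pump handle angle: 0 up, 0.42 rad fully down on its stop. A spring brings it back up when let go; pushing it down takes 3 to 15 N at the pad
- screwdriver: bystander, loose: a screwdriver about 0.2 m long; leave it alone
- wrench: bystander, loose: a flat steel wrench about 0.2 m long; leave it alone
- hammer: bystander, loose: a hammer about 0.3 m long; leave it alone
- tape: bystander, loose: a roll of tape, 100 mm across, 50 mm high; leave it alone
- jar: bystander, loose: a glass jar, 66 mm across, 85 mm high; leave it alone
- battery: bystander, loose: a tool battery 110 x 75 mm, 63 mm high; leave it alone
Not all that is in view belongs to the job. What is shaped like the part that bears key1_top but red is not meant.

How it is judged:
By the outcome, as a careful person would: the job done as asked, in the order asked, and still so for the second after the job is handed in, while the arm keeps its last pose, push and grip.
It also fails if it takes over 72 s, if anything falls off the work surface, if the arm or the gripper's body presses on something with over 40 N, if the wrist force passes 120 N, or if a joint passes its speed limit or range.

## Robot

A 6-joint arm with a two-finger parallel gripper is mounted at the origin on the work surface. World frame = base frame: x ahead of the robot, y to its left, z up, the work surface at z = 0. Lengths are in m, angles in rad, forces in N, time in s.
With the tool pointing down it reaches from about 0.325 to 0.9 m from the base axis. Payload 6.1 kg.
Tool frame: the origin (TCP) lies midway between the tips of the shut fingers; the grasp point (between the pads) lies 19 mm behind it; z points along the fingers, y is the line along which they close (so a half turn about z gives the same grasp; the last joint's range is limited). The gripper opens to 87 mm and grips with 3 to 60 N. Pads are 19 mm wide; open, the fingers measure 117 mm over their backs; the gripper's body (75 mm by 190 mm) begins 51 mm behind the grasp point.
Start: joints at [-1.47, 0.22, 1.526, -0, 1.395, -0.126], TCP at [0.141, -0.609, 0.223] pointing down, gripper open.
Joint ranges: [-2.98, 2.98], [-0.91, 2.08], [0.09, 2.57], [-1.24, 4.39], [0.2, 2.65], [-2.68, 2.68]. Speed limits (rad/s): [2.57, 2.57, 3.01, 3.14, 3.14, 3.14].

## Interface

Orientations are given as [roll, pitch, yaw] about the fixed x, y, z axes, in that order (R = Rz(yaw) Ry(pitch) Rx(roll)).
In Python, from cell import sense, read_camera, camera_params, sign_off gives the robot as it stands.
- The arm moves only by the tool drive_tool, never from a script. Its argument "commands" is a list of rows, each a list of 5 numbers: the opening in per cent of the stroke, from 0 (shut) to 100 (fully open), then the shift along the tool's x, y, z in units of 0.25 m (1.0 is 0.25 m), then the turn about the tool's z in units of 90 degrees (1.0 is 90 degrees). A call has 1 to 10 rows; each row is the pose to reach, as a shift and turn from the pose commanded when the call began, along the tool's axes at that moment; what a row does not reach only later rows make up. A row lasts 1/12 s, in which the tool goes at most 41.7 mm and 7.16 degrees, less where a joint would pass 70% of its speed; a pose out of reach is approached as far as the arm can. A call with a number of a shift or a turn outside -1 to 1 is refused whole. A call with a gripper value outside its range is refused whole. The fingers move at their own pace and stop on an object; "force" is the grip in N (left out, the last holds). Time passes only in rows, so rows that repeat a pose let the fingers close. It gives the time, the measured TCP pose, the force, the opening and the grip force at its end, in the units of the state.
- sense(): the state, without advancing time (a new reading comes with each control period).
- read_camera(name): name is "scene" or "top"; returns the picture (384x512x3 uint8, red, green, blue); there is no depth.
- camera_params(name): a dict with "K" (3x3 intrinsics, pixels), "k1" (the pictures are not rectified: a ray, as slopes to the right and down, at radius r is drawn at 1 + k1 r^2 times it, then the intrinsics apply), "camera_from_world" (4x4, takes a point from world to camera coordinates). Camera axes: x right, y down, z forward; pixel columns grow to the right and rows downward; lengths in m; the calibration is good to about 2 mm. A picture is of the moment at which its call begins. camera_params takes no time and is no camera call.
- sign_off(): hands the job in; it is judged then, once.
The state is a dict: "clock": time; "qpos": joint angles; "dq": joint speeds; "tau": joint torques, N m; "eef_pos": TCP position; "tcp_rot": TCP orientation; "force": force on the tool from outside, world axes, zero at the start; "moment": the same for the moment, N m; "grip_width": finger opening in m; "grip_force": force on a finger pad.
Only numpy, scipy, OpenCV 4.12 (cv2) and the standard library are available. Lean on these libraries where they do the work, as an engineer would, in place of code of your own. Each camera call takes 0.05 s, during which the arm holds its last target. There are 200 camera calls.

## Working session

There is one attempt and no reset: what is moved stays moved. The work goes in short steps, Python scripts to look and compute and a tool call to move; the robot and the scene stay as the last step left them, time stands still between calls to the robot, and variables do not carry over. Pictures are saved under pics/ and viewed, at most 10 in all, crops included, and the job is handed in when it is done.

Besides the shell and the picture viewer there is one more tool, called by a JSON object that holds its "op" and its "data", one argument or row to a line. drive_tool: Moves the arm, as the interface text tells. Its arguments: {"type":"object","properties":{"commands":{"type":"array","items":{"type":"array","items":{"type":"number"}}},"force":{"type":"number"}},"required":["commands"]}

```bash
mkdir -p pics; ls; cat > h.py <<'E'
import numpy as np, cv2
from cell import *
def ray(cam,u,v):
    p=camera_params(cam);K=np.array(p['K']);T=np.array(p['camera_from_world'])
    d=np.array([(u-K[0,2])/K[0,0],(v-K[1,2])/K[1,1]]);s=d.copy()
    for _ in range(20): s=d/(1+p['k1']*(s@s))
    R=T[:3,:3];return -R.T@T[:3,3], R.T@np.array([s[0],s[1],1])
def onz(cam,u,v,z):
    o,r=ray(cam,u,v);return o+r*(z-o[2])/r[2]
def proj(cam,P):
    p=camera_params(cam);K=np.array(p['K']);T=np.array(p['camera_from_world'])
    c=T[:3,:3]@np.array(P)+T[:3,3];s=c[:2]/c[2];s=s*(1+p['k1']*(s@s));return K[:2,:2]@s+K[:2,2]
def snap(cam,name):
    im=read_camera(cam);cv2.imwrite(f'pics/{name}.png',im[:,:,::-1]);return im
E
python3 - <<'E'
from h import *
a=snap('scene','s0');b=snap('top','t0')
for n in('scene','top'):
    cv2.imwrite(f'pics/{n}0b.png',cv2.resize(cv2.imread(f'pics/{n[0]}0.png'),(800,600),interpolation=cv2.INTER_CUBIC))
    p=camera_params(n);T=np.array(p['camera_from_world']);print(n,p['K'],p['k1'],-T[:3,:3].T@T[:3,3])
print(sense())
E
```

```text
pics
scene [[349.93291936   0.         253.39547266]
 [  0.         349.93291936 193.07641672]
 [  0.           0.           1.        ]] -0.10555599172981137 [1.30974214 0.49165532 1.16982733]
top [[431.25829116   0.         256.33503073]
 [  0.         431.25829116 192.02039991]
 [  0.           0.           1.        ]] -0.07391450453813607 [0.30343341 0.05495434 1.62840233]
{'clock': 0.1, 'qpos': array([-1.47011145e+00,  2.21161213e-01,  1.52747135e+00,  9.44942786e-06,
        1.39472432e+00, -1.26105347e-01]), 'dq': array([ 0.0009118 , -0.00042886, -0.00220408,  0.00019605,  0.00116607,
       -0.00147071]), 'tau': array([ 1.13865481e-03, -4.95944881e+01, -3.88521409e+01,  7.00551504e-02,
        5.14854700e-02, -4.59711441e-05]), 'eef_pos': array([ 0.14047181, -0.60843957,  0.22155144]), 'tcp_rot': array([-3.13984360e+00, -2.31116678e-04,  2.26788357e-01]), 'force': array([-0.5877243 ,  0.45948678,  0.10187001]), 'moment': array([-0.02784707, -0.00652758,  0.00357651]), 'grip_force': 0.0, 'grip_width': 0.08720791870204946}
```

View pics/scene0b.png

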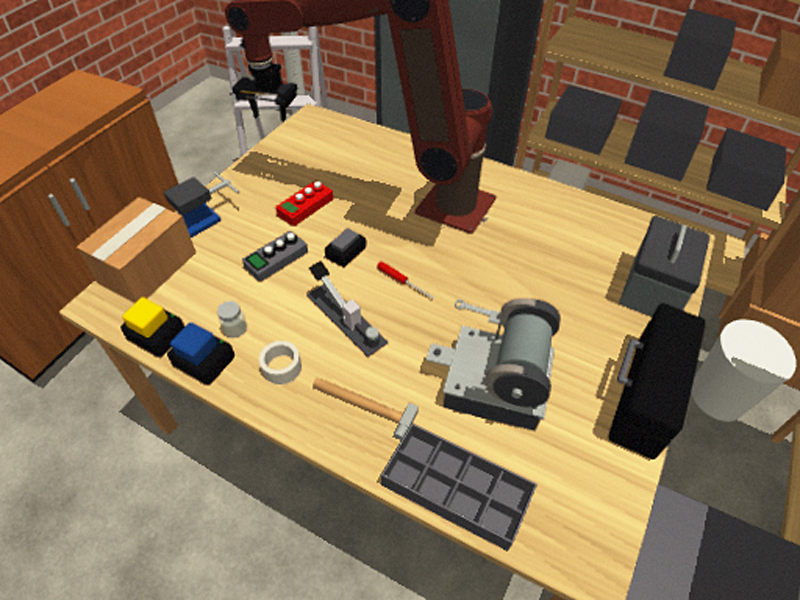

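View pics/top0b.png

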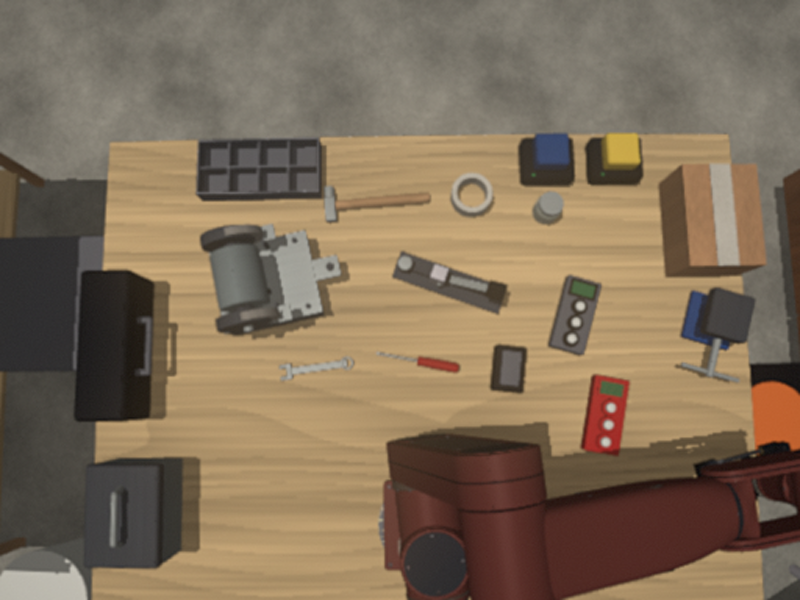

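The top view at 800x600 shows the grey readout with its green display at (583,289) and keys at (580,307), (576,322) and (571,338). The jack saddle is at (405,263), its block at (439,272), its pad at (495,293), and the tab bolt at (333,267).

Things that could be mistaken for it: the red readout at (606,413) is the decoy, and the dark battery-like box at (509,368) and the blue and yellow parts at top right are not targets. I choose the grey readout and will check it in one crop.

```bash
python3 - <<'E'
from h import *
def crop(cam,f,x0,y0,x1,y1,k):
    im=cv2.imread(f)[y0:y1,x0:x1];return cv2.resize(im,None,fx=k,fy=k,interpolation=cv2.INTER_CUBIC)
cv2.imwrite('pics/c_top.png',crop('top','pics/t0.png',190,145,390,235,4))
def blobs(im,mask,box,amin,amax):
    x0,y0,x1,y1=box;m=np.zeros_like(mask);m[y0:y1,x0:x1]=mask[y0:y1,x0:x1]
    n,l,s,c=cv2.connectedComponentsWithStats(m.astype(np.uint8))
    return [(c[i].round(1),s[i,4]) for i in range(1,n) if amin<=s[i,4]<=amax]
t=cv2.imread('pics/t0.png');s=cv2.imread('pics/s0.png')
for nm,im,box in(('top',t,(350,175,390,230)),('scene',s,(155,145,200,180))):
    hsv=cv2.cvtColor(im,cv2.COLOR_BGR2HSV)
    w=(hsv[...,2]>150)&(hsv[...,1]<60)
    for c,a in blobs(im,w,box,8,200): print(nm,'key',c,a,onz(nm,c[0],c[1],.058).round(4))
    g=(hsv[...,1]>90)&(hsv[...,0]>40)&(hsv[...,0]<90)
    for c,a in blobs(im,g,box,8,400): print(nm,'disp',c,a,onz(nm,c[0],c[1],.04).round(4))
E
```

```text
top key [371.  195.3] 24 [ 0.5039 -0.3673  0.058 ]
top key [368.1 205.9] 22 [ 0.4648 -0.3545  0.058 ]
top key [365.7 216.1] 22 [ 0.4274 -0.3438  0.058 ]
scene key [185.5 150.5] 16 [ 0.425  -0.3442  0.058 ]
scene key [178.5 154.7] 14 [ 0.4631 -0.356   0.058 ]
scene key [171.3 158.7] 15 [ 0.4998 -0.3693  0.058 ]
scene disp [164.  166.5] 70 [ 0.5427 -0.3818  0.04  ]
```

View pics/c_top.png

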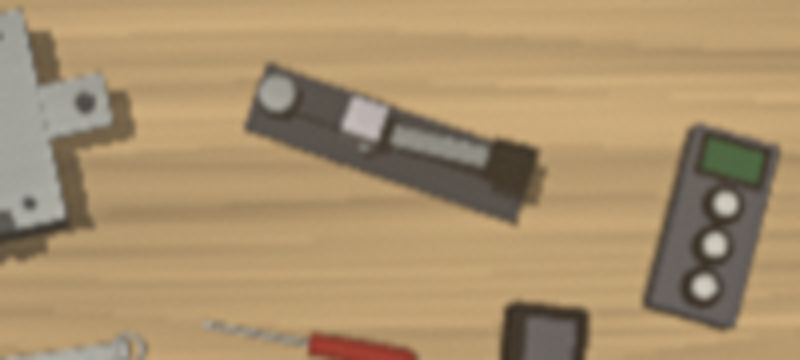

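The crop confirms the grey box: display at (733,160), keys at (725,205), (714,244) and (703,286). It also shows the jack's saddle at (277,92), block at (365,118) and pad at (515,165), with the tab bolt at (85,102).

```bash
python3 - <<'E'
from h import *
c=lambda u,v,z: onz('top',190+(u+.5)/4-.5,145+(v+.5)/4-.5,z)
sad=c(277,92,.058);blk=c(365,118,.083);bolt=c(85,102,.080)
a=c(248,130,.008);b=c(515,222,.008);a2=c(268,65,.008)
ang=lambda p,q:np.degrees(np.arctan2(*(q-p)[1::-1]))
print('sad',sad,'blk',blk,np.linalg.norm((sad-blk)[:2]),'yaw pts',ang(blk,sad),'edge',ang(b,a),np.linalg.norm(a-b))
p1=c(22,10,.076);p2=c(67,220,.076);t1=c(45,85,.076);t2=c(100,72,.076);t3=c(50,138,.076);t4=c(112,125,.076)
print('bolt',bolt,'front',ang(p2,p1)+90,'tab',ang(t2,t1),ang(t4,t3))
print('scene bolt',onz('scene',278.4,226,.08),'sad',onz('scene',238,214.4,.058))
p=sense()['eef_pos'];yaw=sense()['tcp_rot'][2]
x=np.array([np.cos(yaw),np.sin(yaw)]);y=np.array([np.sin(yaw),-np.cos(yaw)])
d=np.array([.502,-.368])-p[:2];print('to key1 tool xy m',d@x,d@y,p)
E
```

```text
sad [0.61356539 0.04483626 0.058     ] blk [ 0.5833612  -0.03470516  0.083     ] 0.08508307982040286 yaw pts 69.20677573652391 edge 69.90157577338601 0.2679975289850247
bolt [0.60262572 0.22056402 0.08      ] front 102.12380505627526 tab 102.65214730230804 101.13904101355948
scene bolt [0.60952615 0.22115269 0.08      ] sad [0.62254937 0.05218712 0.058     ]
to key1 tool xy m 0.40633340398764595 -0.15299341528935476 [ 0.14047181 -0.60843957  0.22155144]
```

```bash
python3 - <<'E'
from h import *
s=cv2.imread('pics/s0.png')[160:255,190:300];t=cv2.imread('pics/t0.png')[155:205,245:325]
cv2.imwrite('pics/c2.png',np.vstack([cv2.resize(s,(440,380),interpolation=cv2.INTER_CUBIC),np.zeros((5,440,3),np.uint8),cv2.resize(cv2.resize(t,(320,200),interpolation=cv2.INTER_CUBIC),(352,215))[:,:440] if 0 else cv2.copyMakeBorder(cv2.resize(t,(320,200),interpolation=cv2.INTER_CUBIC),0,0,0,120,cv2.BORDER_CONSTANT)]))
E
```

```text
(no output)
```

View pics/c2.png

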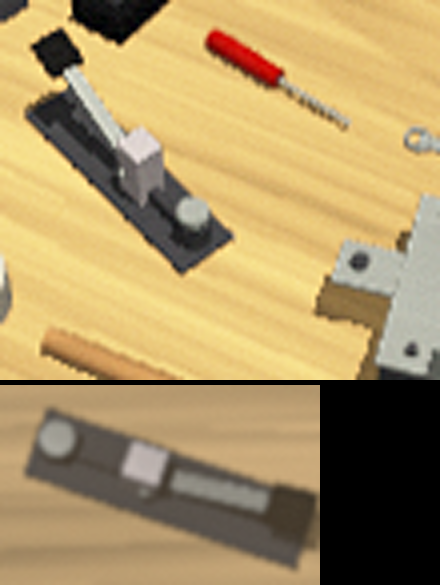

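{"op": "drive_tool", "data": {
  "commands": [
    [0,0.5,-0.19,0,0.1],
    [0,0.9,-0.33,0,0.2],
    [0,1.0,-0.612,0,0.34],
    [0,1.0,-0.612,0,0.34],
    [0,1.0,-0.612,0,0.34],
    [0,1.0,-0.612,0,0.34],
    [0,1.0,-0.612,0,0.34],
    [0,1.0,-0.612,0,0.34]
  ]
}}

```text
clock: 0.77
eef_pos: [0.3531, -0.3987, 0.2221]
tcp_rot: [-3.138, -0.0, -0.303]
force: [-0.1, -0.6, 0.1]
grip_width: 0.0416
grip_force: 0.0
```

The jack crop shows the block top at (143,145) and saddle at (193,212) in the scene part, with the bolt at (360,260). In the top part the block is at (145,77 below the divider). I'll cross the two views.

```bash
cat >> h.py <<'E'
def tri(ps,pt):
    A=[];b=[]
    for c,p in(('scene',ps),('top',pt)):
        o,r=ray(c,*p);r/=np.linalg.norm(r);M=np.eye(3)-np.outer(r,r);A.append(M);b.append(M@o)
    x,res,_,_=np.linalg.lstsq(np.vstack(A),np.hstack(b),rcond=None);return x.round(4),res
def toolxy(x,y):
    s=sense();p=s['eef_pos'];w=s['tcp_rot'][2];d=np.array([x-p[0],y-p[1]])
    return (d@[np.cos(w),np.sin(w)]/.25).round(3),(d@[np.sin(w),-np.cos(w)]/.25).round(3),p,w
E
python3 - <<'E'
from h import *
f=lambda x,y,x0,y0:(x0+(x+.5)/4-.5,y0+(y+.5)/4-.5)
B=f(143,145,190,160);S=f(193,212,190,160);T=f(360,260,190,160)
print(B,S,T)
print('blk',onz('scene',*B,.083),tri(B,f(145,77,245,155)))
print('sad',onz('scene',*S,.058),tri(S,f(57,53,245,155)))
print('bolt',onz('scene',*T,.08),tri(T,f(85,102,190,145)))
pt=f(55,52,190,160);print('pad',onz('scene',*pt,.11),tri(pt,f(515,165,190,145)))
print(toolxy(.502,-.368))
E
```

```text
(225.375, 195.875) (237.875, 212.625) (279.625, 224.625)
blk [ 0.58306367 -0.02864615  0.083     ] (array([ 0.5832, -0.0321,  0.0816]), array([1.763804e-05]))
sad [0.61529398 0.0473815  0.058     ] (array([0.6131, 0.0453, 0.0542]), array([6.32421053e-07]))
bolt [0.60167008 0.22244793 0.08      ] (array([0.6022, 0.2215, 0.0802]), array([2.21842989e-06]))
pad [ 0.53920315 -0.16097837  0.11      ] (array([ 0.5346, -0.1661,  0.1032]), array([1.85734264e-06]))
(np.float64(0.532), np.float64(-0.295), array([ 0.35308458, -0.39873456,  0.22210914]), np.float64(-0.3026894132175213))
```

{"op": "drive_tool", "data": {
  "commands": [
    [0,0.532,-0.295,0.2,0],
    [0,0.532,-0.295,0.4,0],
    [0,0.532,-0.295,0.56,0],
    [0,0.532,-0.295,0.56,0],
    [0,0.532,-0.295,0.56,0],
    [0,0.532,-0.295,0.56,0]
  ]
}}

```text
clock: 1.27
eef_pos: [0.4979, -0.3687, 0.0734]
tcp_rot: [-3.135, 0.011, -0.305]
force: [-2.2, 1.8, -1.5]
grip_width: 0.0042
grip_force: 0.0
```

```bash
python3 - <<'E'
from h import *
print(toolxy(.502,-.368),sense()['grip_width'])
E
```

```text
(np.float64(0.015), np.float64(-0.007), array([ 0.49791557, -0.36866178,  0.07336641]), np.float64(-0.304980089799995)) 0.004214694580655268
```

{"op": "drive_tool", "data": {
  "commands": [
    [0,0,0,0,0],
    [0,0,0,0,0],
    [0,0,0,0.05,0],
    [0,0,0,0.1,0],
    [0,0,0,0.124,0],
    [0,0,0,0.124,0],
    [0,0,0,0.124,0],
    [0,0,0,0.124,0],
    [0,0,0,0.124,0]
  ]
}}

```text
clock: 2.02
eef_pos: [0.4994, -0.3757, 0.056]
tcp_rot: [3.139, -0.004, -0.308]
force: [-5.6, 3.7, 20.4]
grip_width: 0.0007
grip_force: 10.2
```

{"op": "drive_tool", "data": {
  "commands": [
    [0,0,0,0,0],
    [0,0,0,0,0],
    [0,0,0,0,0]
  ]
}}

```text
clock: 2.27
eef_pos: [0.4994, -0.3758, 0.056]
tcp_rot: [3.139, -0.004, -0.308]
force: [-5.8, 4.3, 20.6]
grip_width: 0.0007
grip_force: 10.2
```

```bash
python3 - <<'E'
from h import *
print(sense())
t=snap('top','t1')[170:230,330:400];s=snap('scene','s1')[110:190,140:220]
cv2.imwrite('pics/c3.png',np.hstack([cv2.resize(s,(400,400),interpolation=cv2.INTER_CUBIC),cv2.resize(t,(400,343),interpolation=cv2.INTER_CUBIC)[:400] if 0 else cv2.copyMakeBorder(cv2.resize(t,(400,343),interpolation=cv2.INTER_CUBIC),0,57,0,0,cv2.BORDER_CONSTANT)])[:,:,::-1])
E
```

```text
{'clock': 2.2667, 'qpos': array([-7.70796633e-01,  3.82296901e-01,  1.65745763e+00, -7.06037285e-04,
        1.09716148e+00,  1.10843922e+00]), 'dq': array([-0.00076611,  0.00014606, -0.0019085 , -0.00063947, -0.00065163,
        0.00065522]), 'tau': array([ 3.01850801e-01, -4.14492702e+01, -2.88918775e+01,  4.35437914e-01,
       -2.34502517e+00,  1.69649930e-02]), 'eef_pos': array([ 0.49939943, -0.3757554 ,  0.05604866]), 'tcp_rot': array([ 3.13894294, -0.00390458, -0.30811378]), 'force': array([-5.77016613,  4.31028146, 20.56458067]), 'moment': array([ 0.78112906,  1.00016149, -0.0272254 ]), 'grip_force': 10.184168899431825, 'grip_width': 0.0007036347816869184}
```

View pics/c3.png

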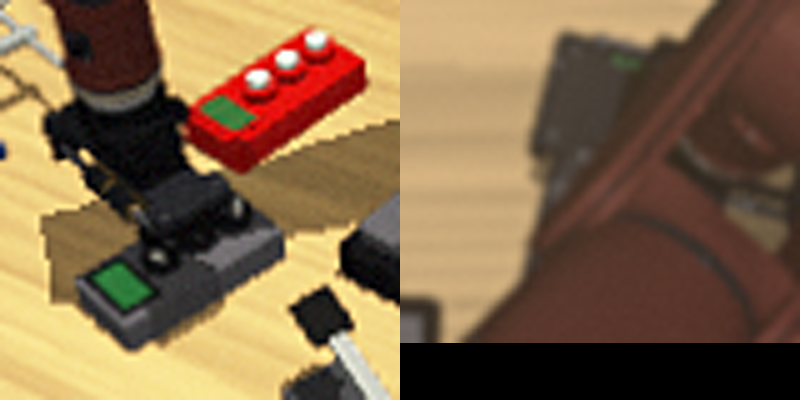

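```bash
python3 - <<'E'
from h import *
f=lambda P:((proj('scene',P)-[140,110])*5+2).round(0)
R=np.array([np.cos(-.308),np.sin(-.308),0]);Y=np.array([np.sin(-.308),-np.cos(-.308),0]);p=np.array([.4994,-.3758,.056])
print('tcp',f(p),'body',[f(p+[0,0,.07]+a*.095*Y+b*.0375*R) for a in(-1,1) for b in(-1,1)])
for k in([.502,-.368],[.464,-.355],[.426,-.344]):print(f(k+[.058]))
E
python3 - <<'E'
import cv2
im=cv2.imread('pics/s1.png')[135:175,150:205]
cv2.imwrite('pics/c4.png',cv2.resize(im,None,fx=14,fy=14,interpolation=cv2.INTER_CUBIC))
E
```

```text
tcp [153. 244.] body [array([238., 221.]), array([167., 264.]), array([115., 117.]), array([ 45., 155.])]
[158. 247.]
[195. 226.]
[229. 205.]
```

View pics/c4.png

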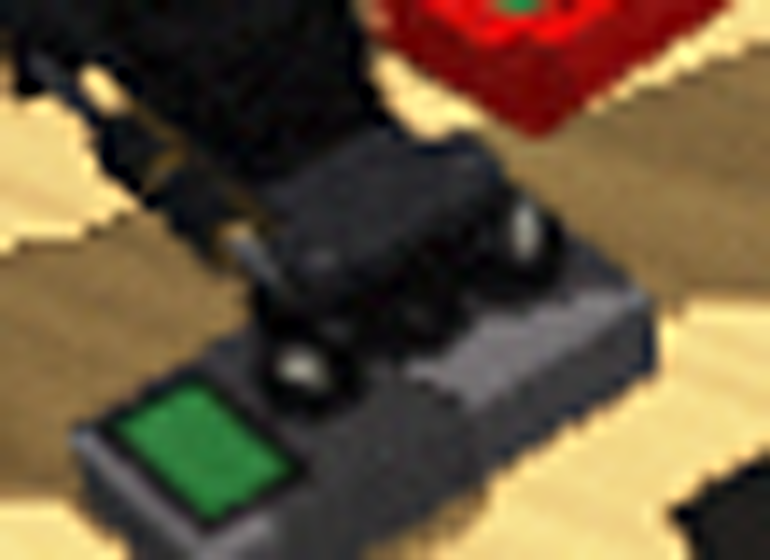

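The picture shows key1 half visible at (300,365), with the fingertips bearing on its far side. The arm had not settled when I measured, so it is about 8 mm off. I'll lift, recentre and settle before pressing again.

{"op": "drive_tool", "data": {
  "commands": [
    [0,0,0,-0.1,0],
    [0,0,-0.033,-0.1,0],
    [0,0,-0.033,-0.1,0],
    [0,0,-0.033,-0.1,0],
    [0,0,-0.033,-0.1,0],
    [0,0,-0.033,-0.1,0],
    [0,0,-0.033,-0.1,0]
  ]
}}

```text
clock: 2.95
eef_pos: [0.5007, -0.3655, 0.0755]
tcp_rot: [-3.141, 0.002, -0.307]
force: [0.5, -0.0, -0.3]
grip_width: 0.0004
grip_force: 0.0
```

```bash
python3 - <<'E'
from h import *
print(toolxy(.501,-.368),sense()['force'])
E
```

```text
(np.float64(0.004), np.float64(0.009), array([ 0.50065712, -0.36546079,  0.07546799]), np.float64(-0.3074204938141858)) [ 0.5327863  -0.03087213 -0.2527256 ]
```

{"op": "drive_tool", "data": {
  "commands": [
    [0,0,0.009,0.03,0],
    [0,0,0.009,0.06,0],
    [0,0,0.009,0.08,0],
    [0,0,0.009,0.09,0],
    [0,0,0.009,0.09,0],
    [0,0,0.009,0.09,0],
    [0,0,0.009,0.09,0]
  ]
}}

```text
clock: 3.53
eef_pos: [0.5007, -0.3685, 0.0562]
tcp_rot: [3.141, -0.0, -0.307]
force: [-6.4, 3.5, 17.6]
grip_width: 0.0001
grip_force: 8.8
```

{"op": "drive_tool", "data": {
  "commands": [
    [0,0,0,-0.024,0],
    [0,0,0,-0.024,0],
    [0,0,0,-0.024,0],
    [0,0,0,-0.024,0]
  ]
}}

```text
clock: 3.87
eef_pos: [0.5009, -0.3683, 0.0598]
tcp_rot: [3.141, -0.001, -0.307]
force: [0.8, -1.9, 2.7]
grip_width: 0.0003
grip_force: 1.4
```

{"op": "drive_tool", "data": {
  "commands": [
    [0,0,0,-0.008,0],
    [0,0,0,-0.008,0],
    [0,0,0,-0.008,0],
    [0,0,0,-0.008,0]
  ]
}}

```text
clock: 4.2
eef_pos: [0.5005, -0.3678, 0.0617]
tcp_rot: [-3.141, 0.0, -0.307]
force: [0.7, -0.4, 1.9]
grip_width: 0.0005
grip_force: 0.9
```

{"op": "drive_tool", "data": {
  "commands": [
    [0,0,0,-0.008,0],
    [0,0,0,-0.008,0],
    [0,0,0,-0.008,0],
    [0,0,0,-0.008,0]
  ]
}}

```text
clock: 4.53
eef_pos: [0.5003, -0.3675, 0.0636]
tcp_rot: [-3.141, 0.001, -0.307]
force: [0.0, 0.5, -0.2]
grip_width: 0.0006
grip_force: 0.0
```

Contact starts at about 62.5 mm and the hard stop is at 56 mm, so z reads about 4 mm high and key1 went its full 6 mm. On to key 2.

{"op": "drive_tool", "data": {
  "commands": [
    [0,0,0,-0.05,0],
    [0,-0.08,0,-0.05,0],
    [0,-0.155,0,-0.05,0],
    [0,-0.155,0,-0.05,0],
    [0,-0.155,0,-0.05,0],
    [0,-0.155,0,0,0],
    [0,-0.155,0,0.03,0],
    [0,-0.155,0,0.046,0],
    [0,-0.155,0,0.046,0],
    [0,-0.155,0,0.046,0]
  ]
}}

```text
clock: 5.37
eef_pos: [0.4651, -0.3573, 0.056]
tcp_rot: [3.14, -0.002, -0.307]
force: [-7.8, 6.2, 27.1]
grip_width: 0.0003
grip_force: 13.6
```

{"op": "drive_tool", "data": {
  "commands": [
    [0,0,0,0.002,0],
    [0,0,0,0.002,0],
    [0,0,0,0.002,0]
  ]
}}

```text
clock: 5.62
eef_pos: [0.4651, -0.3573, 0.0559]
tcp_rot: [3.14, -0.002, -0.307]
force: [-8.7, 7.7, 30.6]
grip_width: 0.0005
grip_force: 15.0
```

{"op": "drive_tool", "data": {
  "commands": [
    [0,0,0,-0.1,0],
    [0,-0.08,0,-0.1,0],
    [0,-0.16,0,-0.1,0],
    [0,-0.16,0,-0.1,0],
    [0,-0.16,0,-0.1,0],
    [0,-0.16,0,-0.05,0],
    [0,-0.16,0,-0.02,0],
    [0,-0.16,0,-0.006,0],
    [0,-0.16,0,-0.006,0],
    [0,-0.16,0,-0.006,0]
  ]
}}

```text
clock: 6.45
eef_pos: [0.4268, -0.345, 0.056]
tcp_rot: [3.141, -0.001, -0.307]
force: [-6.3, 6.2, 25.3]
grip_width: 0.0005
grip_force: 13.0
```

{"op": "drive_tool", "data": {
  "commands": [
    [0,0,0,0,0],
    [0,0,0,0,0],
    [0,0,0,0,0]
  ]
}}

```text
clock: 6.7
eef_pos: [0.4268, -0.3449, 0.056]
tcp_rot: [3.141, -0.001, -0.307]
force: [-7.2, 6.6, 25.9]
grip_width: 0.0006
grip_force: 12.9
```

{"op": "drive_tool", "data": {
  "commands": [
    [100,0,0,-0.15,0],
    [100,0,0,-0.3,-0.08],
    [100,0.03,-0.15,-0.5,-0.16],
    [100,0.06,-0.3,-0.54,-0.24],
    [100,0.09,-0.45,-0.54,-0.32],
    [100,0.12,-0.6,-0.54,-0.4],
    [100,0.15,-0.75,-0.54,-0.48],
    [100,0.18,-0.9,-0.54,-0.56],
    [100,0.2,-0.98,-0.54,-0.64],
    [100,0.2,-0.98,-0.54,-0.72]
  ]
}}

```text
clock: 7.53
eef_pos: [0.5494, -0.121, 0.1869]
tcp_rot: [-3.14, -0.001, 0.829]
force: [0.0, -0.3, -0.5]
grip_width: 0.0595
grip_force: 0.0
```

{"op": "drive_tool", "data": {
  "commands": [
    [100,0,0,0,-0.08],
    [100,0,0,0,-0.16],
    [100,0,0,0,-0.25],
    [100,0,0,0,-0.25],
    [100,0,0,0,-0.25],
    [100,0,0,0,-0.25]
  ]
}}

```text
clock: 8.03
eef_pos: [0.5473, -0.1256, 0.1876]
tcp_rot: [-3.14, -0.0, 1.207]
force: [0.3, -0.2, -0.5]
grip_width: 0.0863
grip_force: 0.0
```

```bash
python3 - <<'E'
from h import *
print(toolxy(.584,-.033),sense()['dq'].round(3))
E
```

```text
(np.float64(0.398), np.float64(0.005), array([ 0.54732346, -0.1255834 ,  0.18760334]), np.float64(1.2070558026712923)) [-0.003 -0.009 -0.001 -0.002  0.004 -0.008]
```

{"op": "drive_tool", "data": {
  "commands": [
    [100,0.13,0,0,0],
    [100,0.26,0,0,0],
    [100,0.398,0.005,0,0],
    [100,0.398,0.005,0.15,0],
    [100,0.398,0.005,0.3,0],
    [100,0.398,0.005,0.45,0],
    [100,0.398,0.005,0.58,0],
    [100,0.398,0.005,0.58,0],
    [100,0.398,0.005,0.58,0],
    [100,0.398,0.005,0.58,0]
  ]
}}

```text
clock: 8.87
eef_pos: [0.585, -0.0334, 0.0454]
tcp_rot: [3.139, -0.0, 1.209]
force: [0.8, 0.9, 0.5]
grip_width: 0.0872
grip_force: 0.0
```

```bash
python3 - <<'E'
from h import *
print(toolxy(.584,-.033),sense()['force'])
s=snap('scene','s2')[155:245,180:300];t=snap('top','t2')[150:210,215:325]
cv2.imwrite('pics/c5.png',np.hstack([cv2.resize(s,(400,300),interpolation=cv2.INTER_CUBIC),cv2.copyMakeBorder(cv2.resize(t,(400,218),interpolation=cv2.INTER_CUBIC),0,82,0,0,cv2.BORDER_CONSTANT)])[:,:,::-1])
E
```

```text
(np.float64(0.0), np.float64(-0.004), array([ 0.58496651, -0.03337695,  0.045354  ]), np.float64(1.209091252712261)) [0.75389571 0.91035866 0.47979159]
```

View pics/c5.png

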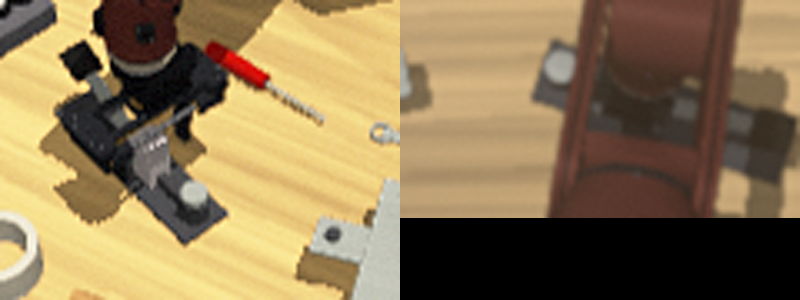

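The gripper straddles the block (scene crop (150,160)), the saddle shows at (192,195), and nothing is touching. Closing now.

{"op": "drive_tool", "data": {
  "commands": [
    [0,0,0,0,0],
    [0,0,0,0,0],
    [0,0,0,0,0],
    [0,0,0,0,0],
    [0,0,0,0,0],
    [0,0,0,0,0],
    [0,0,0,0,0],
    [0,0,0,0,0],
    [0,0,0,0,0]
  ],
  "force": 50
}}

```text
clock: 9.72
eef_pos: [0.5837, -0.0331, 0.0435]
tcp_rot: [3.141, 0.0, 1.21]
force: [2.7, -0.7, -0.2]
grip_width: 0.0349
grip_force: 0.7
```

```bash
python3 - <<'E'
from h import *
s=sense();p=s['eef_pos'];w=s['tcp_rot'][2];print(p,w,s['force'],s['grip_width'])
im=snap('top','t3');g=cv2.cvtColor(im,cv2.COLOR_RGB2GRAY)[155:185,245:275]
x=np.array([np.cos(w),np.sin(w)]);print('pred saddle',p[:2]+.085*x)
sm=(g>110)&(cv2.cvtColor(im,cv2.COLOR_RGB2HSV)[155:185,245:275,1]<50)
n,l,st,c=cv2.connectedComponentsWithStats(sm.astype(np.uint8));
for i in range(1,n):
    if st[i,4]>20: print(c[i]+[245,155],st[i,4],onz('top',*(c[i]+[245,155]),.058))
im=read_camera('scene');h=cv2.cvtColor(im,cv2.COLOR_RGB2HSV)[200:225,225:250]
n,l,st,c=cv2.connectedComponentsWithStats(((h[...,2]>130)&(h[...,1]<60)).astype(np.uint8))
for i in range(1,n):
    if st[i,4]>10: print('sc',c[i]+[225,200],st[i,4],onz('scene',*(c[i]+[225,200]),.058))
# target: lift pt, jack yaw=102deg
L=np.array([.602,.2218]);a=np.radians(101.5);G=L-.085*np.array([np.cos(a),np.sin(a)])
print('grip target',G,toolxy(*G),'turn',-(a-w)/(np.pi/2))
E
```

```text
[ 0.58370448 -0.03309092  0.04349958] 1.2103981435399276 [ 2.70368523 -0.69210615 -0.17398438] 0.03489903018789737
pred saddle [0.61367946 0.04644838]
[258.30769231 167.76923077] 65 [0.61305261 0.04694716 0.058     ]
sc [227.40909091 205.68181818] 22 [ 0.60570585 -0.00682979  0.058     ]
sc [238.02173913 212.15217391] 46 [0.61300773 0.04671785 0.058     ]
grip target [0.61894627 0.1385064 ] (np.float64(0.692), np.float64(-0.111), array([ 0.58384311, -0.0331322 ,  0.04352495]), np.float64(1.210569122577291)) turn -0.357214387163246
```

{"op": "drive_tool", "data": {
  "commands": [
    [0,0,0,0,0],
    [0,0,0,0,0],
    [0,0.02,0,-0.004,-0.02],
    [0,0.06,-0.01,-0.004,-0.06],
    [0,0.11,-0.02,-0.004,-0.1],
    [0,0.16,-0.03,-0.004,-0.14],
    [0,0.22,-0.04,-0.004,-0.18],
    [0,0.28,-0.05,-0.004,-0.22],
    [0,0.33,-0.055,-0.004,-0.25],
    [0,0.33,-0.055,-0.004,-0.25]
  ],
  "force": 50
}}

```text
clock: 10.65
eef_pos: [0.5992, 0.0516, 0.0437]
tcp_rot: [-3.14, -0.001, 1.608]
force: [0.6, 0.4, -5.4]
grip_width: 0.0338
grip_force: 50.0
```

```bash
python3 - <<'E'
from h import *
s=sense();p=s['eef_pos'];w=s['tcp_rot'][2];print(s['force'],s['grip_width'],s['grip_force'])
x=np.array([np.cos(w),np.sin(w)]);q=p[:2]+.085*x;print('pred saddle',q)
for cam,z in(('top',.058),('scene',.058)):
    im=snap(cam,cam[0]+'4');u,v=proj(cam,[*q,z]).astype(int);x0,y0=u-12,v-12
    h=cv2.cvtColor(im,cv2.COLOR_RGB2HSV)[y0:y0+25,x0:x0+25]
    n,l,st,c=cv2.connectedComponentsWithStats(((h[...,2]>115)&(h[...,1]<55)).astype(np.uint8))
    for i in range(1,n):
        if st[i,4]>15: print(cam,c[i]+[x0,y0],st[i,4],onz(cam,*(c[i]+[x0,y0]),z))
L=np.array([.602,.2218]);a=np.radians(101.5);G=L-.085*np.array([np.cos(a),np.sin(a)])
print('grip target',G,toolxy(*G),'turn',-(a-w)/(np.pi/2))
E
```

```text
[ 0.64607708  0.35786308 -5.38754473] 0.03376042103899616 49.980218103155494
pred saddle [0.59600785 0.13655881]
top [232.18918919 172.78378378] 37 [0.5956299  0.14390112 0.058     ]
scene [259.70212766 218.06382979] 47 [0.59695813 0.13522979 0.058     ]
grip target [0.61894627 0.1385064 ] (np.float64(0.352), np.float64(0.092), array([0.5988474 , 0.04977436, 0.04361519]), np.float64(1.6040797441778571)) turn -0.10402462255832133
```

{"op": "drive_tool", "data": {
  "commands": [
    [0,0.03,0.01,0,-0.02],
    [0,0.08,0.025,0,-0.05],
    [0,0.13,0.04,0,-0.08],
    [0,0.18,0.055,0,-0.104],
    [0,0.23,0.07,0,-0.104],
    [0,0.28,0.08,0,-0.104],
    [0,0.32,0.09,0,-0.104],
    [0,0.352,0.092,0,-0.104],
    [0,0.352,0.092,0,-0.104],
    [0,0.352,0.092,0,-0.104]
  ]
}}

```text
clock: 11.58
eef_pos: [0.6196, 0.1381, 0.0443]
tcp_rot: [-3.141, 0.0, 1.767]
force: [0.1, 0.4, -7.7]
grip_width: 0.0335
grip_force: 50.0
```

```bash
python3 - <<'E'
from h import *
s=sense();p=s['eef_pos'];w=s['tcp_rot'][2];print(s['force'],s['grip_width'],s['grip_force'])
x=np.array([np.cos(w),np.sin(w)]);q=p[:2]+.085*x;print('pred saddle',q,'yaw',np.degrees(w))
print(toolxy(.61894627,.1385064))
t=snap('top','t5')[150:200,190:270];s=snap('scene','s5')[190:250,230:310]
cv2.imwrite('pics/c6.png',np.hstack([cv2.resize(s,(400,300),interpolation=cv2.INTER_CUBIC),cv2.copyMakeBorder(cv2.resize(t,(400,250),interpolation=cv2.INTER_CUBIC),0,50,0,0,cv2.BORDER_CONSTANT)])[:,:,::-1])
E
```

```text
[ 0.07985839  0.43246717 -7.74336988] 0.03346067101609114 49.973953580483794
pred saddle [0.60300322 0.22149538] yaw 101.26411762247598
(np.float64(0.002), np.float64(-0.002), array([0.61960644, 0.13813272, 0.0442666 ]), np.float64(1.767392266639018))
```

View pics/c6.png

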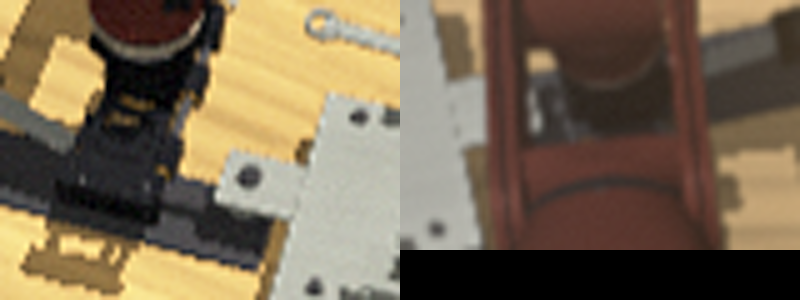

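The scene crop shows the bolt at (248,177) with the jack's nose under the tab. Predicted saddle position is within about 1 mm of the lift point. I'll lower it, release and back off upwards.

{"op": "drive_tool", "data": {
  "commands": [
    [0,-0.002,0,0.006,0],
    [0,-0.002,0,0.008,0],
    [0,-0.002,0,0.008,0],
    [0,-0.002,0,0.008,0]
  ]
}}

```text
clock: 12.02
eef_pos: [0.6203, 0.1368, 0.0436]
tcp_rot: [3.141, 0.0, 1.766]
force: [-3.9, -1.6, 3.8]
grip_width: 0.0337
grip_force: 50.0
```

{"op": "drive_tool", "data": {
  "commands": [
    [100,0,0,0,0],
    [100,0,0,0,0],
    [100,0,0,0,0],
    [100,0,0,0,0],
    [100,0,0,0,0],
    [100,0,0,0,0],
    [100,0,0,0,0],
    [100,0,0,0,0]
  ]
}}

```text
clock: 12.68
eef_pos: [0.6201, 0.1372, 0.0425]
tcp_rot: [3.142, 0.0, 1.767]
force: [0.0, -0.7, 0.1]
grip_width: 0.0788
grip_force: 0.0
```

{"op": "drive_tool", "data": {
  "commands": [
    [100,0,0,-0.1,0],
    [100,0,0,-0.25,0],
    [100,0,0,-0.4,0],
    [0,0,0,-0.55,0],
    [0,-0.15,0,-0.55,0],
    [0,-0.3,0,-0.55,0],
    [0,-0.45,0,-0.55,0],
    [0,-0.556,0,-0.55,0],
    [0,-0.556,0,-0.55,0],
    [0,-0.556,0,-0.55,0]
  ]
}}

```text
clock: 13.52
eef_pos: [0.6471, -0.0007, 0.1799]
tcp_rot: [-3.141, -0.0, 1.764]
force: [-0.8, -0.5, 0.1]
grip_width: 0.0484
grip_force: 0.0
```

{"op": "drive_tool", "data": {
  "commands": [
    [0,0,0,0.05,0],
    [0,0,0,0.1,0],
    [0,0,0,0.12,0],
    [0,0,0,0.12,0],
    [0,0,0,0.12,0],
    [0,0,0,0.12,0]
  ]
}}

```text
clock: 14.02
eef_pos: [0.6471, 0.0015, 0.1501]
tcp_rot: [3.142, -0.0, 1.767]
force: [-0.9, -0.3, 0.1]
grip_width: 0.0084
grip_force: 0.0
```

```bash
python3 - <<'E'
from h import *
s=sense();p=s['eef_pos'];w=s['tcp_rot'][2];print(p,w,s['force'],s['grip_width'])
s=snap('scene','s6')[150:255,180:320];t=snap('top','t6')[150:200,190:270]
cv2.imwrite('pics/c7.png',cv2.resize(s,(800,600),interpolation=cv2.INTER_CUBIC)[:,:,::-1])
f=lambda P:((proj('scene',P)-[180,150])*800/140).round()
x=np.array([np.cos(1.767),np.sin(1.767)])
for d in(0,.224):print('sad/pad exp',f([*(np.array([.603,.2212])-d*x),.058 if d==0 else .11]))
print('blk exp',f([*(np.array([.603,.2212])-.085*x),.083]),'tcp',f(p-[0,0,.004]))
E
```

```text
[0.64711541 0.00152825 0.15007074] 1.7673879926195912 [-0.85837555 -0.26938495  0.09864678] 0.00838692045322702
sad/pad exp [565. 446.]
sad/pad exp [246. 318.]
blk exp [444. 393.] tcp [242. 285.]
```

View pics/c7.png

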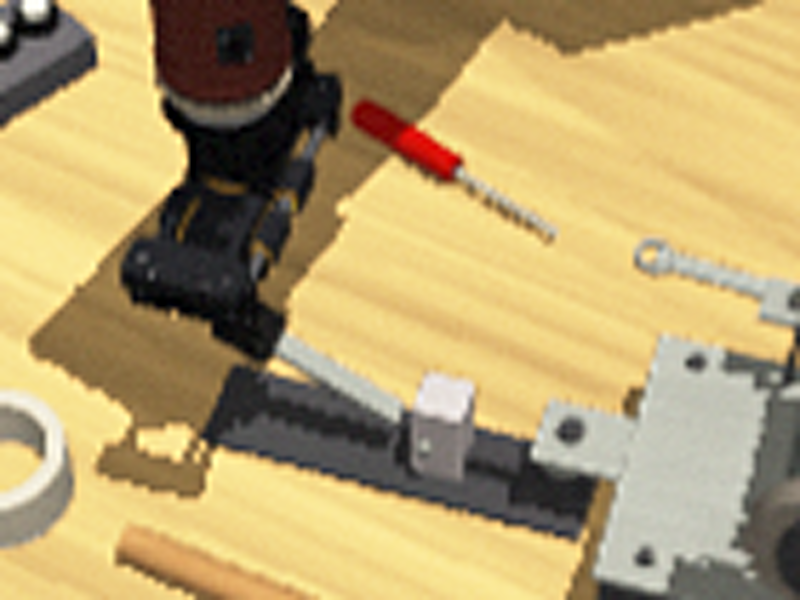

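The block top sits at (444,393), exactly where predicted, and the pad is under the fingers at (245,330). Pumping now along the pad's arc.

{"op": "drive_tool", "data": {
  "commands": [
    [0,0.01,0,0.07,0],
    [0,0.01,0,0.13,0],
    [0,0.005,0,0.17,0],
    [0,-0.01,0,0.21,0],
    [0,-0.02,0,0.25,0],
    [0,-0.032,0,0.29,0],
    [0,-0.042,0,0.33,0],
    [0,-0.05,0,0.355,0],
    [0,-0.052,0,0.365,0],
    [0,-0.052,0,0.365,0]
  ]
}}

```text
clock: 14.95
eef_pos: [0.6503, -0.0119, 0.0597]
tcp_rot: [3.14, -0.001, 1.766]
force: [-3.9, 1.8, 10.5]
grip_width: 0.0004
grip_force: 5.2
```

{"op": "drive_tool", "data": {
  "commands": [
    [0,0,0,0,0],
    [0,0,0,0,0],
    [0,0,0,0,0]
  ]
}}

```text
clock: 15.2
eef_pos: [0.6503, -0.0118, 0.0604]
tcp_rot: [3.14, -0.0, 1.766]
force: [-4.5, 2.0, 9.5]
grip_width: 0.0006
grip_force: 5.2
```

{"op": "drive_tool", "data": {
  "commands": [
    [0,0,0,0.012,0],
    [0,0,0,0.012,0],
    [0,0,0,0.012,0],
    [0,0,0,0.012,0],
    [0,0,0,0.012,0]
  ]
}}

```text
clock: 15.62
eef_pos: [0.6504, -0.012, 0.0586]
tcp_rot: [3.14, 0.0, 1.766]
force: [-8.3, 2.0, 15.8]
grip_width: 0.0002
grip_force: 8.3
```

```bash
python3 - <<'E'
from h import *
print(sense()['force'])
a=cv2.imread('pics/s6.png');b=snap('scene','s7')[:,:,::-1]
# bolt pixel before/after
for n,im in(('pre',a),('post',b)):
    g=cv2.cvtColor(im,cv2.COLOR_BGR2GRAY)[214:236,268:292];print(n);
    m=(g<90).astype(np.uint8);N,l,st,c=cv2.connectedComponentsWithStats(m)
    for i in range(1,N):
        if 5<st[i,4]<60: print(c[i]+[268,214],st[i,4])
P=np.array([.602,.2218,.08]);print('proj 0/14mm',proj('scene',P),proj('scene',P+[0,0,.014]))
E
```

```text
[-8.2551306   2.01013785 15.75367175]
pre
[279.36363636 224.90909091] 11
post
[279.8 223. ] 10
proj 0/14mm [279.43235961 224.62008279] [279.66579282 222.49305124]
```

{"op": "drive_tool", "data": {
  "commands": [
    [0,0,0,0.012,0],
    [0,0,0,0.012,0],
    [0,0,0,0.012,0],
    [0,0,0,0.012,0]
  ]
}}

```text
clock: 16.0
eef_pos: [0.6505, -0.012, 0.0578]
tcp_rot: [3.14, 0.0, 1.767]
force: [-14.0, 2.3, 28.2]
grip_width: 0.0004
grip_force: 14.6
```

{"op": "drive_tool", "data": {
  "commands": [
    [0,0,0,0.008,0],
    [0,0,0,0.008,0],
    [0,0,0,0.008,0],
    [0,0,0,0.008,0]
  ]
}}

```text
clock: 16.33
eef_pos: [0.6506, -0.0121, 0.0573]
tcp_rot: [3.14, 0.001, 1.767]
force: [-18.2, 2.7, 37.2]
grip_width: 0.0005
grip_force: 18.8
```

The hard stop is reached: 9 N more moved it only 0.5 mm. Now I let the handle come all the way up, with the fingers clear of it.

{"op": "drive_tool", "data": {
  "commands": [
    [0,0.005,0,-0.04,0],
    [0,0.015,0,-0.09,0],
    [0,0.025,0,-0.14,0],
    [0,0.04,0,-0.2,0],
    [0,0.05,0,-0.26,0],
    [0,0.06,0,-0.32,0],
    [0,0.06,0,-0.34,0],
    [0,0.06,0,-0.34,0],
    [0,0.06,0,-0.34,0],
    [0,0.06,0,-0.34,0]
  ]
}}

```text
clock: 17.17
eef_pos: [0.6459, 0.0026, 0.1343]
tcp_rot: [-3.14, -0.0, 1.766]
force: [-0.5, -0.1, 0.6]
grip_width: 0.0008
grip_force: 0.0
```

{"op": "drive_tool", "data": {
  "commands": [
    [0,0,0,0,0],
    [0,0,0,0,0],
    [0,0,0,0,0],
    [0,0,0,0,0],
    [0,0,0,0,0],
    [0,0,0,0,0]
  ]
}}

```text
clock: 17.67
eef_pos: [0.6467, 0.0029, 0.1357]
tcp_rot: [-3.141, -0.0, 1.766]
force: [0.8, -0.1, -0.4]
grip_width: 0.0006
grip_force: 0.0
```

```bash
python3 - <<'E'
from h import *
s=sense();print(s['eef_pos'],s['force'])
s=snap('scene','s8')[150:255,180:320]
cv2.imwrite('pics/c8.png',cv2.resize(s,(800,600),interpolation=cv2.INTER_CUBIC)[:,:,::-1])
E
```

```text
[0.64665268 0.00287302 0.1356918 ] [ 0.8378498  -0.09949106 -0.41588933]
```

View pics/c8.png

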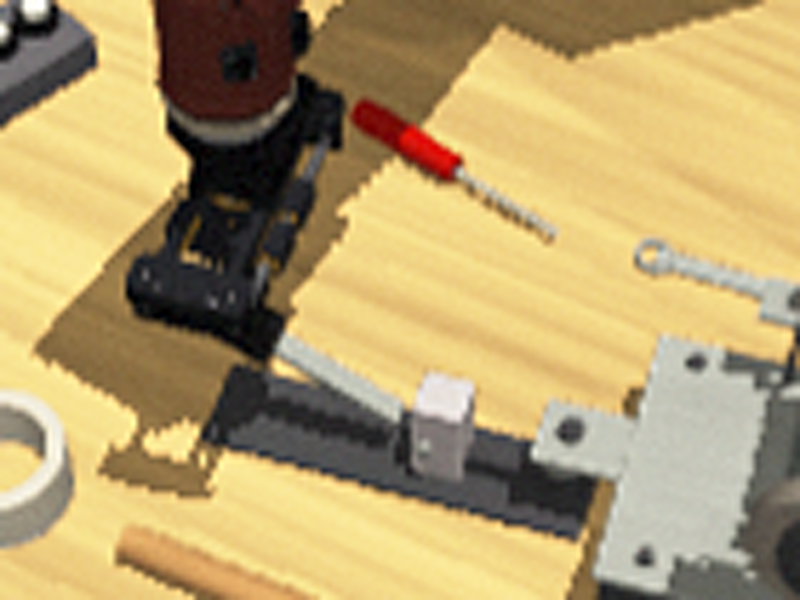

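The handle is fully up again (rod from (280,345) to (400,415), as at first), the plate is back down with the bolt at (570,431), and the jack has not moved. Now the second push.

{"op": "drive_tool", "data": {
  "commands": [
    [0,0,0,0.06,0],
    [0,-0.005,0,0.1,0],
    [0,-0.018,0,0.14,0],
    [0,-0.03,0,0.18,0],
    [0,-0.042,0,0.22,0],
    [0,-0.05,0,0.26,0],
    [0,-0.058,0,0.3,0],
    [0,-0.06,0,0.32,0],
    [0,-0.06,0,0.334,0],
    [0,-0.06,0,0.334,0]
  ]
}}

```text
clock: 18.55
eef_pos: [0.6507, -0.013, 0.0577]
tcp_rot: [3.141, 0.002, 1.766]
force: [-15.6, -0.8, 32.4]
grip_width: 0.0001
grip_force: 16.5
```

{"op": "drive_tool", "data": {
  "commands": [
    [0,0,0,0,0],
    [0,0,0,0,0],
    [0,0,0,0,0],
    [0,0,0,0,0]
  ]
}}

```text
clock: 18.88
eef_pos: [0.6507, -0.013, 0.0577]
tcp_rot: [3.14, 0.002, 1.766]
force: [-13.6, -0.7, 32.6]
grip_width: 0.0004
grip_force: 16.4
```

It is on the stop again (0.0577 m at 32 N) and holding steady. I'll check that the plate is raised, then hand in.

```bash
python3 - <<'E'
from h import *
im=snap('scene','s9')
g=cv2.cvtColor(im,cv2.COLOR_RGB2GRAY)[214:236,268:292];N,l,st,c=cv2.connectedComponentsWithStats((g<90).astype(np.uint8))
r=[c[i]+[268,214] for i in range(1,N) if 5<st[i,4]<60];print(r)
if any(abs(q[1]-222.8)<.8 and abs(q[0]-279.7)<1.5 for q in r): print(sign_off())
E
```

```text
[array([279.63636364, 222.90909091])]
the job is handed in; nothing more can be done
None
```

The job is done and handed in at about 19 s: the three keys were pressed fully in, in order, with key 1 going down more than once before key 2. The jack is under the lift point (about 1–2 mm off centre by my estimate), was pumped through a full stroke, and is held down on its stop at about 32 N with the plate raised.

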